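# Snap the battery cover shut on the conference microphone base

### The arm

A 6-joint arm with a two-finger parallel gripper is mounted at the origin on the work surface. World frame = base frame: x ahead of the robot, y to its left, z up, the work surface at z = 0. Lengths are in m, angles in degrees, forces in N, time in s.
With the tool pointing down it reaches from about 0.35 to 0.875 m from the base axis. Payload 4.2 kg.
Tool frame: the origin (TCP) lies midway between the tips of the shut fingers; the grasp point (between the pads) lies 19 mm behind it; z points along the fingers, y is the line along which they close (so a half turn about z gives the same grasp; the last joint's range is limited). The gripper opens to 87 mm and grips with 3 to 60 N. Pads are 19 mm wide; open, the fingers measure 117 mm over their backs; the gripper's body (75 mm by 190 mm) begins 51 mm behind the grasp point.
Start: joints at [91.593, 22.042, 0.453, 0, -68.411, -14.817], TCP at [0.143, 0.608, 0.223] pointing down, gripper open.
Joint ranges: [-179.83, 179.83], [-69.29, 118.12], [-61.27, 80.66], [-181.25, 117.63], [-171.15, -9.14], [-177.46, 177.46]. Speed limits (degrees/s): [159.86, 159.86, 180, 180, 180, 180].

### API

Orientations are given as a 3x3 rotation matrix whose columns are the frame's x, y, z axes.
In Python, from rig import status, get_image, get_calibration, ticket gives the robot as it stands.
- The arm moves only by the tool carry_out, never from a script. Its argument "series" is text: rows parted by semicolons, each of 5 numbers parted by spaces: the finger opening in m, from 0 to 0.087, then the shift along the tool's x, y, z in m, then the turn about the tool's z in rad. In form: gripper x y z twist; .... A call has 1 to 5 rows; each row shifts and turns the commanded pose from where the row before left it, along the tool's axes as they then stand; what a row does not reach is not made up. A row lasts 1/10 s, in which the tool goes at most 50 mm and 8.59 degrees, less where a joint would pass 70% of its speed; a pose out of reach is approached as far as the arm can. A call is refused whole if a number of a shift passes 0.05 or a number of a turn 0.15, either way. A call with a gripper value outside its range is refused whole. The fingers move at their own pace and stop on an object; the grip force is fixed at half the most. Time passes only in rows, so rows that do not move let the fingers close. It gives the time, the measured TCP pose, the force, the opening and the grip force at its end, in the units of the state.
- status.state(): the state, without advancing time (a new reading comes with each control period).
- get_image(name): name is "scene" or "top" or "wrist"; returns the picture (420x560x3 uint8, red, green, blue); there is no depth.
- get_calibration(name): a dict with "camera_matrix" (3x3 intrinsics, pixels), "k1" (the pictures are not rectified: a ray, as slopes to the right and down, at radius r is drawn at 1 + k1 r^2 times it, then the intrinsics apply), "origin" and "rotation" of the camera in the world; the wrist camera has in their place "T_tool_cam" (4x4, takes a point from camera to tool coordinates, whose origin is the TCP and whose axes are the flange's). Camera axes: x right, y up, looking along -z (the intrinsics and any distortion apply to the point x, -y, -z); pixel columns grow to the right and rows downward; lengths in m; the calibration is good to about 2 mm. A picture is of the moment at which its call begins: read the wrist's pose just before it. get_calibration takes no time and is no camera call.
- ticket.job_done(): hands the job in; it is judged then, once.
The state is a dict: "time": time; "joints": joint angles; "joint_vel": joint speeds; "joint_efforts": joint torques, N m; "tool_pos": TCP position; "orientation": TCP orientation; "contact_force": force on the tool from outside, world axes, zero at the start; "wrist_torque": the same for the moment, N m; "opening": finger opening in m; "finger_force": force on a finger pad.
Only numpy, scipy, OpenCV 4.12 (cv2) and the standard library are available. Lean on these libraries where they do the work, as an engineer would, in place of code of your own. Each camera call takes 0.05 s, during which the arm holds its last target. There are 200 camera calls.

### The job

The microphone base with the orange battery cover has its fresh batteries in, but its cover is only laid on its catches and stands proud: press it down, end by end if need be, until every edge has clicked home and it lies level and flush. Leave the blue cover of the other base standing proud as it is, for its batteries are still to go in.

Things in the scene. Friction and masses are not known exactly. Their poses are not given: they have to be found in the camera images.
- orange_cover: loose orange cover, 16 mm thick, underside 66 (its x) x 116 mm (its y), top 62 x 112 mm, about 60 g; origin at the centre of its underside, z up. Round dark press marks at y = -42 and +42 mm. Laid in the well on four sprung catches, two under each short end, top 10 mm proud. About 8 to 12 N straight down at one mark snaps that end down past its catches onto a solid floor; the other end stays up until pressed in turn.
- orange_unit: fixed dark grey microphone base, 42 mm tall, x -45 to +100, y -72 to +72 mm; origin on the table under the middle of its battery well, x axis towards its deck with speaker slots and button, z up. Carries the orange cover: its origin is 36 mm, its top 52 mm above this origin as laid; 26 and 42 mm (flush) when home. May be the left or the right base.
- blue_cover: the same cover in blue, laid in the same way on the catches of the other base, origin 36 mm above that base's origin; it must stay as it is, not pressed.
- blue_unit: fixed dark grey microphone base, 42 mm tall, x -45 to +100, y -72 to +72 mm; origin on the table under the middle of its battery well, x axis towards its deck with speaker slots and button, z up. Carries the blue cover.
Things that resemble listed ones, but are neither listed nor needed, are in the scene too. There is more than one size of the orange_cover; the one meant has the size given above.

How it is judged:
By the outcome, as a careful person would: the job done as asked, in the order asked, and still so for the second after the job is handed in, with the robot touching nothing.
It also fails if it takes over 35 s, if anything falls off the work surface, if the arm or the gripper's body presses on something with over 40 N, if the wrist force passes 120 N, or if a joint passes its speed limit or range.

## Working session

There is one attempt and no reset: what is moved stays moved. The work goes in short steps, Python scripts to look and compute and a tool call to move; the robot and the scene stay as the last step left them, time stands still between calls to the robot, and variables do not carry over. Pictures are saved under pics/ and viewed, at most 10 in all, crops included, and the job is handed in when it is done.

Besides the shell and the picture viewer there is one more tool, called after "Request:" as name(argument=value, ...), one argument or row to a line, values as JSON. carry_out: Moves the arm, as the interface text tells. Its arguments: {"type":"object","properties":{"series":{"type":"string"}},"required":["series"]}

```bash
mkdir -p pics; python3 - <<'E'
from rig import status,get_image,get_calibration
import cv2,numpy as np
a=get_image("top");b=get_image("scene")
cv2.imwrite("pics/top.png",a[:,:,::-1]);cv2.imwrite("pics/scene.png",b[:,:,::-1])
for n in("top","scene","wrist"):print(n,get_calibration(n))
s=status.state();print(s)
E
```

```text
top {'camera_matrix': array([[407.63895876,   0.        , 284.43377106],
       [  0.        , 407.63895876, 207.33171823],
       [  0.        ,   0.        ,   1.        ]]), 'k1': 0.014619765824499973, 'origin': array([0.42925152, 0.00175971, 0.69881326]), 'rotation': array([[-0.00860178,  0.98731552, -0.15853728],
       [-0.99982132, -0.01116054, -0.01525653],
       [-0.01683237,  0.15837772,  0.98723511]])}
scene {'camera_matrix': array([[469.8995809 ,   0.        , 277.97810694],
       [  0.        , 469.8995809 , 206.40639432],
       [  0.        ,   0.        ,   1.        ]]), 'k1': -0.11294414962205614, 'origin': array([ 0.91758458, -0.48124334,  0.69066449]), 'rotation': array([[ 0.76412521, -0.45115471,  0.4610554 ],
       [ 0.64504966,  0.53978897, -0.54086856],
       [-0.00485722,  0.71069494,  0.70348355]])}
wrist {'camera_matrix': array([[320.11824834,   0.        , 279.92943968],
       [  0.        , 320.11824834, 205.8149764 ],
       [  0.        ,   0.        ,   1.        ]]), 'k1': -0.02606735055589969, 'T_tool_cam': array([[ 6.89218059e-04,  9.57987904e-
[... 423 characters left out ...]
01, -1.48144827e+01]), 'joint_vel': array([-0.12514579, -0.09870389,  0.29496853,  0.1836039 ,  0.02646529,
        0.06667146]), 'joint_efforts': array([ 4.70491941e-04, -3.91688383e+01,  1.87935680e+01,  4.23195854e+00,
        1.34670344e-02, -7.36143443e-05]), 'tool_pos': array([0.1428165 , 0.60792195, 0.22157404]), 'orientation': array([[ 9.73454499e-01, -2.28880291e-01, -3.88478240e-04],
       [-2.28880613e-01, -9.73452635e-01, -1.90609608e-03],
       [ 5.81026597e-05,  1.94441295e-03, -9.99998108e-01]]), 'contact_force': array([ 0.53755491, -0.59044241,  0.41951073]), 'wrist_torque': array([-0.05890177, -0.02418304,  0.01940373]), 'finger_force': 0.0, 'opening': 0.08678386591108433}
```

View pics/top.png

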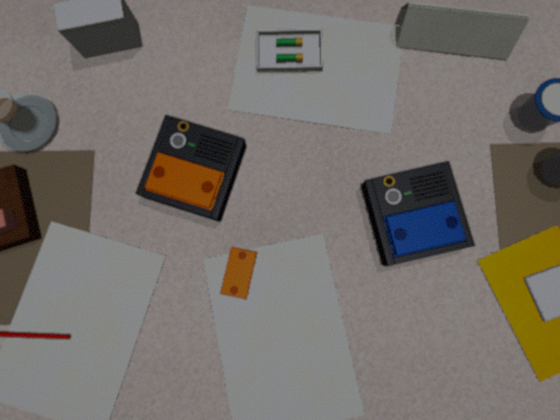

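View pics/scene.png

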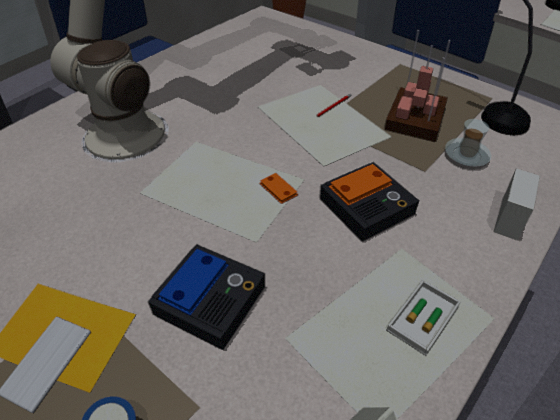

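Top picture: the large orange cover sits in the left base at (185,181), with marks near (158,171) and (207,187). The things that could be mistaken for it are the small loose orange cover at (238,273) and the blue cover at (427,229). I choose the one in the base, and will measure it and check it in a crop.

```bash
cat > h.py <<'E'
import numpy as np,cv2
from rig import get_calibration,status
def ray(n,uv,s=None):
    c=get_calibration(n);K=c["camera_matrix"]
    p=cv2.undistortPoints(np.array([[uv]],float),K,np.array([c["k1"],0,0,0,0.]))[0,0]
    d=np.array([p[0],-p[1],-1])
    if n=="wrist":
        s=s or status.state();T=c["T_tool_cam"];R=s["orientation"]
        return s["tool_pos"]+R@T[:3,3],R@T[:3,:3]@d
    return c["origin"],c["rotation"]@d
def at(n,uv,z,s=None):
    o,d=ray(n,uv,s);return o+d*(z-o[2])/d[2]
def orange(im):
    """largest orange region: min-area rect and dark marks inside"""
    h=cv2.cvtColor(im,cv2.COLOR_RGB2HSV);m=cv2.inRange(h,(5,150,110),(22,255,255))
    cs,_=cv2.findContours(m,cv2.RETR_EXTERNAL,2);c=max(cs,key=cv2.contourArea)
    f=np.zeros_like(m);cv2.drawContours(f,[cv2.convexHull(c)],-1,255,-1);f=cv2.erode(f,np.ones((5,5)))
    n,l,st,ce=cv2.connectedComponentsWithStats(f&~m)
    i=1+np.argsort(-st[1:,4])[:2]
    return cv2.minAreaRect(c),ce[i],st[i,4]
E
python3 - <<'E'
from h import *
for n in("top","scene"):
    im=cv2.imread(f"pics/{n}.png")[:,:,::-1].copy()
    r,ce,a=orange(im);print(n,r,a)
    for c in ce:print(c.round(1),at(n,c,.052).round(4))
    if n=="top":
        for c in cv2.boxPoints(r):print(" corner",at(n,c,.052).round(4))
        x,y=map(int,r[0]);cv2.imwrite("pics/crop.png",cv2.resize(im[y-80:y+130,x-60:x+100,::-1],None,fx=2.8,fy=2.8,interpolation=2))
E
```

```text
top ((184.0500030517578, 180.34999084472656), (69.88632202148438, 39.21223831176758), 18.43494987487793) [99 97]
[158.5 171.6] [0.5946 0.2173 0.052 ]
[207.  186.4] [0.5691 0.1373 0.052 ]
 corner [0.5677 0.2388 0.052 ]
 corner [0.6301 0.2211 0.052 ]
 corner [0.5914 0.1109 0.052 ]
 corner [0.5301 0.13   0.052 ]
scene ((36.232269287109375, 332.9557189941406), (65.8613052368164, 82.28788757324219), 44.21517562866211) [1179  107]
[ 54.8 326.5] [ 0.4021 -0.4236  0.052 ]
[  6.8 346.6] [ 0.3754 -0.4967  0.052 ]
```

View pics/crop.png

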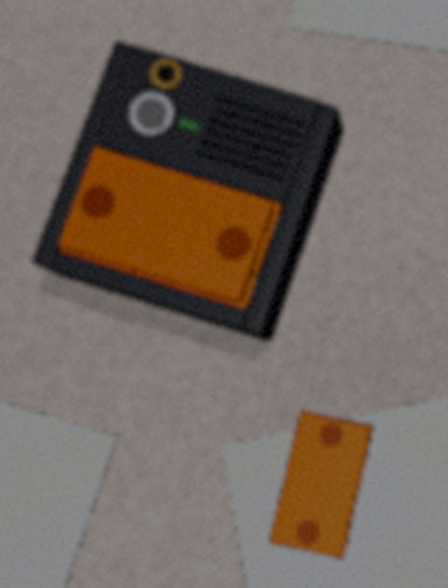

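The crop confirms it: the full-size orange cover is in the left base, with marks 84 mm apart at about (0.595,0.217) and (0.569,0.137). The small cover is loose on the table. I'm moving there, keeping clear of the spiky ornament.

Request:
carry_out(
  series="0 0.031 0.0265 0 0;0 0.031 0.0265 0 0;0 0.031 0.0265 0 0;0 0.031 0.0265 0 0;0 0.031 0.0265 0 0",
)

```text
time: 0.6
tool_pos: [0.2641, 0.4422, 0.2221]
orientation: [[0.974, -0.228, -0.0], [-0.228, -0.974, -0.001], [-0.0, 0.001, -1.0]]
contact_force: [0.8, -0.4, 0.6]
opening: 0.0548
finger_force: 0.0
```

Request:
carry_out(
  series="0 0.031 0.0265 0 0;0 0.031 0.0265 0 0;0 0.031 0.0265 0 0;0 0.031 0.0265 0 0;0 0.031 0.0265 0 0",
)

```text
time: 1.1
tool_pos: [0.3846, 0.2779, 0.2224]
orientation: [[0.974, -0.229, -0.0], [-0.229, -0.974, -0.0], [-0.0, 0.0, -1.0]]
contact_force: [0.6, 1.2, -0.8]
opening: 0.0146
finger_force: 0.0
```

Request:
carry_out(
  series="0 0.0425 0.019 0.018 0;0 0.0425 0.019 0.018 0;0 0.0425 0.019 0.018 0;0 0.0425 0.019 0.018 0;0 0.0425 0.019 0.018 0",
)

```text
time: 1.6
tool_pos: [0.5703, 0.1369, 0.1314]
orientation: [[0.973, -0.229, -0.001], [-0.229, -0.973, -0.0], [-0.001, 0.0, -1.0]]
contact_force: [0.6, 0.9, 0.3]
opening: 0.0005
finger_force: 0.0
```

Request:
carry_out(
  series="0 0 0 0 -0.15;0 0 0 0 -0.15;0 0 0 0 -0.15;0 0 0 0 -0.15;0 0 0 0 -0.15",
)

```text
time: 2.1
tool_pos: [0.5689, 0.1382, 0.1319]
orientation: [[0.865, 0.501, -0.001], [0.501, -0.865, -0.0], [-0.001, -0.0, -1.0]]
contact_force: [1.0, 0.2, -0.1]
opening: 0.0006
finger_force: 0.0
```

Request:
carry_out(
  series="0 0 0 0 -0.15;0 0 0 0 -0.15;0 0 0 0 -0.15;0 0 0 0 -0.15;0 0 0 0 -0.15",
)

```text
time: 2.6
tool_pos: [0.5689, 0.1383, 0.132]
orientation: [[0.291, 0.957, -0.001], [0.957, -0.291, -0.0], [-0.001, -0.001, -1.0]]
contact_force: [0.6, -0.6, 0.2]
opening: 0.0004
finger_force: 0.0
```

```bash
python3 - <<'E'
from h import *
from rig import get_image
s=status.state();im=get_image("wrist");cv2.imwrite("pics/w1.png",im[:,:,::-1])
print(s["tool_pos"],s["orientation"].round(3),s["contact_force"])
r,ce,a=orange(im);print(r,a)
for c in ce:
    p=at("wrist",c,.052,s);print(c,p.round(4),"tool shift",(s["orientation"].T@(p-s["tool_pos"])).round(4))
E
```

```text
[0.56888781 0.13828595 0.13203083] [[ 0.291  0.957 -0.001]
 [ 0.957 -0.291 -0.   ]
 [-0.001 -0.001 -1.   ]] [ 0.57973894 -0.62707938  0.21297832]
((282.84307861328125, 157.38638305664062), (88.03652954101562, 148.1559295654297), 0.909380316734314) [560 474]
[283.13571429 105.28928571] [0.5947 0.2162 0.052 ] tool shift [0.0821 0.002  0.08  ]
[280.55274262 215.25527426] [0.5685 0.1365 0.052 ] tool shift [-0.0018  0.0002  0.08  ]
```

View pics/w1.png

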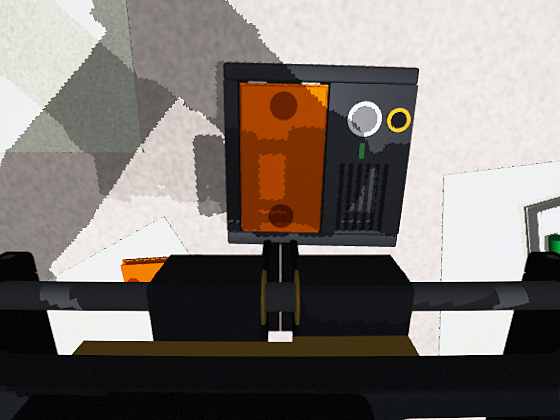

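The wrist picture shows the orange cover with marks at (283,105) and (281,215). Both agree with the first measurement to about 1 mm, and the tool is above the near mark. Descending.

Request:
carry_out(
  series="0 -0.001 0 0.02 0;0 0 0 0.02 0;0 0 0 0.02 0;0 0 0 0.01 0;0 0 0 0.004 0",
)

```text
time: 3.15
tool_pos: [0.5683, 0.1371, 0.0572]
orientation: [[0.298, 0.954, -0.002], [0.954, -0.298, -0.001], [-0.002, -0.002, -1.0]]
contact_force: [-0.4, -0.0, 0.3]
opening: 0.0001
finger_force: 0.0
```

Request:
carry_out(
  series="0 0 0 0.002 0;0 0 0 0.002 0;0 0 0 0.002 0;0 0 0 0 0",
)

```text
time: 3.55
tool_pos: [0.5691, 0.1376, 0.0529]
orientation: [[0.297, 0.955, 0.001], [0.955, -0.297, 0.0], [0.0, 0.0, -1.0]]
contact_force: [0.5, -0.2, 1.2]
opening: 0.0004
finger_force: 0.0
```

Request:
carry_out(
  series="0 0 0 0.002 0;0 0 0 0.002 0;0 0 0 0 0",
)

```text
time: 3.85
tool_pos: [0.5696, 0.1379, 0.0493]
orientation: [[0.297, 0.955, 0.002], [0.955, -0.297, 0.001], [0.001, 0.002, -1.0]]
contact_force: [1.0, 0.8, 0.8]
opening: 0.0002
finger_force: 0.6
```

Request:
carry_out(
  series="0 0 0 0.002 0;0 0 0 0.002 0;0 0 0 0 0",
)

```text
time: 4.15
tool_pos: [0.5688, 0.1374, 0.0445]
orientation: [[0.297, 0.955, -0.0], [0.955, -0.297, -0.0], [-0.0, -0.0, -1.0]]
contact_force: [-0.6, 0.1, 2.3]
opening: 0.0007
finger_force: 1.3
```

Request:
carry_out(
  series="0 0 0 0.002 0;0 0 0 0.002 0;0 0 0 0 0",
)

```text
time: 4.45
tool_pos: [0.5691, 0.1374, 0.044]
orientation: [[0.296, 0.955, 0.001], [0.955, -0.296, -0.001], [-0.0, 0.001, -1.0]]
contact_force: [-7.7, -0.3, 21.1]
opening: 0.0009
finger_force: 10.5
```

The near end is on its solid floor: 21 N at the height expected with the other end still up. Now the other mark.

Request:
carry_out(
  series="0 0 0 -0.024 0;0 0.04 0.0005 0 0;0 0.043 0.0005 0 0;0 0 0 0.008 0;0 0 0 0 0",
)

```text
time: 4.95
tool_pos: [0.5931, 0.2166, 0.0544]
orientation: [[0.296, 0.955, -0.004], [0.955, -0.296, -0.002], [-0.003, -0.003, -1.0]]
contact_force: [0.3, -1.0, -1.1]
opening: 0.0004
finger_force: 0.0
```

```bash
python3 - <<'E'
from h import *
from rig import get_image
for n in("wrist",):
    im=get_image(n);cv2.imwrite("pics/w2.png",im[:,:,::-1])
b=get_image("scene");cv2.imwrite("pics/s2.png",cv2.resize(b[130:280,280:460,::-1],None,fx=3,fy=3,interpolation=2))
s=status.state();print(s["tool_pos"],s["contact_force"])
E
```

```text
[0.59355158 0.21543384 0.05548628] [-0.72828966 -0.21891334  0.25580292]
```

View pics/s2.png

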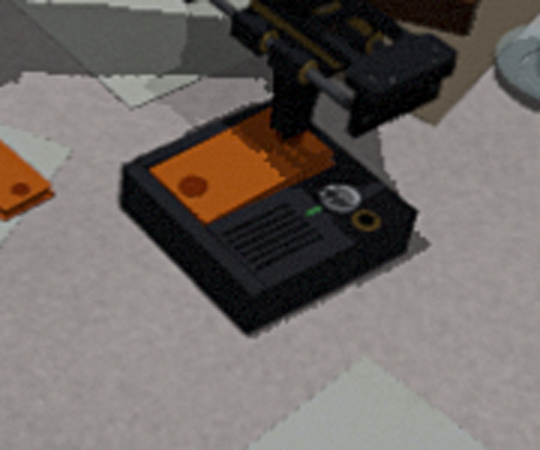

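The near end (crop around (190,185)) lies flush. The far end, under the finger at (290,130), still stands proud, so I'm pressing it.

Request:
carry_out(
  series="0 0 0 0.002 0;0 0 0 0.002 0;0 0 0 0.002 0;0 0 0 0.002 0;0 0 0 0 0",
)

```text
time: 5.55
tool_pos: [0.595, 0.2158, 0.0497]
orientation: [[0.297, 0.955, 0.001], [0.955, -0.297, -0.0], [-0.0, 0.001, -1.0]]
contact_force: [-0.2, -2.0, 5.0]
opening: 0.0005
finger_force: 2.3
```

Request:
carry_out(
  series="0 0 0 0.002 0;0 0 0 0.002 0;0 0 0 0 0",
)

```text
time: 5.85
tool_pos: [0.5941, 0.2162, 0.044]
orientation: [[0.297, 0.955, -0.001], [0.955, -0.297, -0.0], [-0.0, -0.001, -1.0]]
contact_force: [0.4, 0.0, 0.1]
opening: 0.0008
finger_force: 0.0
```

It snapped past its catches. I'll press on to the floor for confirmation, then lift.

Request:
carry_out(
  series="0 0 0 0.002 0;0 0 0 0.002 0;0 0 0 0 0",
)

```text
time: 6.15
tool_pos: [0.5945, 0.2164, 0.0424]
orientation: [[0.296, 0.955, 0.0], [0.955, -0.296, -0.001], [-0.001, 0.0, -1.0]]
contact_force: [-3.9, -0.9, 10.6]
opening: 0.0003
finger_force: 5.3
```

Request:
carry_out(
  series="0 0 0 0.001 0;0 0 0 0 0;0 0 0 -0.025 0;0 -0.041 0 0 0;0 -0.042 0 0 0",
)

```text
time: 6.65
tool_pos: [0.57, 0.1375, 0.0649]
orientation: [[0.295, 0.956, 0.001], [0.956, -0.295, 0.001], [0.001, 0.001, -1.0]]
contact_force: [0.5, -0.9, -0.2]
opening: 0.0008
finger_force: 0.0
```

Request:
carry_out(
  series="0 0 0 0.015 0;0 0 0 0.007 0;0 0 0 0.004 0;0 0 0 0.001 0;0 0 0 0 0",
)

```text
time: 7.15
tool_pos: [0.569, 0.1359, 0.0423]
orientation: [[0.294, 0.956, -0.003], [0.956, -0.294, -0.004], [-0.005, -0.001, -1.0]]
contact_force: [-11.7, -6.3, 30.2]
opening: 0.0002
finger_force: 15.1
```

Both ends are solid at 42.4 mm, which is flush. Retreating upwards and taking a last look.

Request:
carry_out(
  series="0 0 0 -0.02 0;0 0 0 -0.04 0;0 0 0 -0.05 0;0 -0.04 0 -0.03 0;0 -0.05 0 0 0",
)

```text
time: 7.65
tool_pos: [0.547, 0.0533, 0.1827]
orientation: [[0.292, 0.956, 0.011], [0.956, -0.292, 0.003], [0.006, 0.01, -1.0]]
contact_force: [0.8, -0.3, -0.8]
opening: 0.0005
finger_force: 0.0
```

Request:
carry_out(
  series="0 -0.04 0 0 0;0 0 0 0 0",
)

```text
time: 7.85
tool_pos: [0.5297, 0.0104, 0.1777]
orientation: [[0.3, 0.954, -0.001], [0.954, -0.3, -0.0], [-0.0, -0.001, -1.0]]
contact_force: [0.1, -0.1, 0.9]
opening: 0.0005
finger_force: 0.0
```

```bash
python3 - <<'E'
from h import *
from rig import get_image
b=get_image("scene");cv2.imwrite("pics/s3.png",cv2.resize(b[130:370,140:450,::-1],None,fx=2.4,fy=2.4,interpolation=2))
s=status.state();print(s["tool_pos"],s["contact_force"])
E
```

```text
[0.53092187 0.01186058 0.17771951] [-0.73203772  0.30550234  0.43036759]
```

View pics/s3.png

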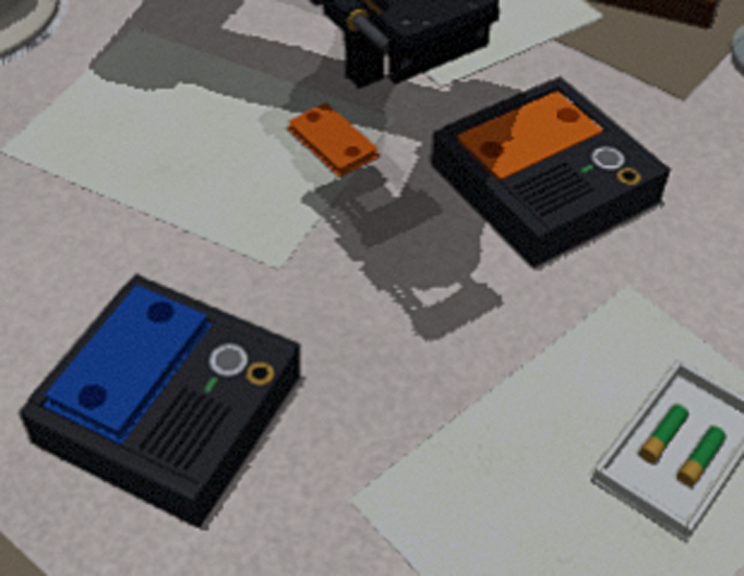

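The orange cover (530,130) lies flush on all sides, the blue cover (130,360) is still proud, and the arm is clear of everything.

```bash
python3 -c "
from rig import ticket
print(ticket.job_done())"
```

```text
the job is handed in; nothing more can be done
None
```

The orange cover is pressed home at both ends and lies level and flush, the blue cover was left standing proud, and the job is handed in at about 8 s of the 35 s allowed.

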